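Ready a catch cup and hold a ball tray level over it

ROBOT

A 6-joint arm with a two-finger parallel gripper is mounted at the origin on a cart in front of the work surface, level with it; the furniture and walls round the work are solid. World frame = base frame: x ahead of the robot, y to its left, z up, the work surface at z = 0. Lengths are in mm, angles in rad, forces in N, time in s.
With the tool pointing down it reaches from about 300 to 775 mm from the base axis. Payload 14.6 kg.
Tool frame: the origin (TCP) lies midway between the tips of the shut fingers; the grasp point (between the pads) lies 19 mm behind it; z points along the fingers, y is the line along which they close (so a half turn about z gives the same grasp; the last joint's range is limited). The gripper opens to 94 mm and grips with 3 to 60 N. Pads are 16 mm wide; open, the fingers measure 119 mm over their backs; the gripper's body (75 mm by 177 mm) begins 78 mm behind the grasp point.
Start: joints at [1.133, 0.3, 1.521, -0, 1.321, -0.067], TCP at [199.295, 512.612, 205.446] pointing down, gripper open.
Joint ranges: [-3.03, 3.03], [-0.79, 2.21], [0.23, 2.52], [-1.04, 4.18], [0, 3.07], [-2.55, 2.55]. Speed limits (rad/s): [2.22, 2.22, 2.57, 3.14, 3.14, 3.14].

INTERFACE

Orientations are given as [roll, pitch, yaw] about the fixed x, y, z axes, in that order (R = Rz(yaw) Ry(pitch) Rx(roll)).
In Python, from cell import manip gives the robot as it stands.
- The arm moves only by the shell command python3 -m creep 'ROWS' [OPENING] [FORCE]. ROWS is text: rows parted by semicolons, each of 6 numbers parted by spaces: the shift along the tool's x, y, z normalised to -1 to 1, where 1 is 4 cm, then the turn, a rotation vector about the tool's x, y, z normalised to -1 to 1, where 1 is pi rad. In form: dx dy dz ax ay az; .... A call has 1 to 20 rows; each row shifts and turns the commanded pose from where the row before left it, along the tool's axes as they then stand; what a row does not reach is not made up. A row lasts 1/8 s, in which the tool goes at most 62.5 mm and 10.7 degrees, less where a joint would pass 70% of its speed; a pose out of reach is approached as far as the arm can. A call with a number of a shift or a turn outside -1 to 1 is refused whole. A call with a gripper value outside its range is refused whole. OPENING is the closure, from 0 (fully open) to 1 (shut), set as the call begins (- or left out, the last holds). The fingers move at their own pace and stop on an object; FORCE is the grip in N (left out, the last holds). Time passes only in rows, so rows that do not move let the fingers close. It gives the time, the measured TCP pose, the force, the opening and the grip force at its end, in the units of the state.
- manip.read_state(): the state, without advancing time (a new reading comes with each control period).
- manip.camera(name): name is "scene" or "top" or "wrist"; returns a dict with "color" (400x640x3 uint8, red, green, blue), "range_z" (400x640 float32, mm along the optical axis (not along the pixel's ray), 0 where there is no reading), "camera_matrix" (3x3 intrinsics, pixels), "T" (4x4, takes a point from camera to world coordinates). Camera axes: x right, y down, z forward; pixel columns grow to the right and rows downward; lengths in mm; the calibration is good to about 2 mm. A picture is of the moment at which its call begins.
- manip.sign_off(): hands the job in; it is judged then, once.
The state is a dict: "clock": time; "joints": joint angles; "qd": joint speeds; "effort": joint torques, N m; "eef_pos": TCP position; "eef_rot": TCP orientation; "wrist_force": force on the tool from outside, world axes, zero at the start; "moment": the same for the moment, N m; "finger_gap": finger opening in mm; "finger_force": force on a finger pad.
Only numpy, scipy, OpenCV 4.12 (cv2) and the standard library are available. Lean on these libraries where they do the work, as an engineer would, in place of code of your own. Each camera call takes 0.05 s, during which the arm holds its last target. There are 200 camera calls.

TASK

Get ready to drop the mill's loose steel grinding ball into the blue square cup: stand the cup upright in the middle of the round black mat and let it go; then lift the green ball tray by its black grip, carry it without tipping, so that the ball stays in its pocket, and hold it still and level with the ball's pocket right over the cup's mouth, a few centimetres above the cup and not touching it. Finish while still holding the tray there, and leave the other things where they are.

Things in the scene. Friction and masses are not known exactly. Their poses are not given: they have to be found in the camera images.
- cup: Blue plastic cup, loose, about 90 g: square, 56 x 56 mm, 62 tall, straight flat sides, wall 3, open at the top. It starts upright on the worktop. Origin: centre of its underside, z up, x and y normal to the flat sides.
- mat: Round black rubber mat fixed on the worktop, 110 mm across, 3 mm thick, in the channel between the microwave (left, a tall obstacle) and the closed moisture analyser (right, under 170 mm tall). The tray lies on the analyser's other side, next to the open mill (about 240 mm tall, nearer the robot). Origin: centre of its underside.
- tray: Green ball tray, loose, about 0.18 kg: plate 150 (x) x 70 (y) x 10 mm with two round pockets, 44 across, 4 deep, 47 mm either side of the middle along x. Between them a black upright grip blade, 44 long (x), 12 thick (y), top 76 mm above the underside; its foot, 24 wide (y), reaches 16 mm above the underside. Origin: centre of the underside, z up. It balances about the blade.
- grip (a point): Point in the middle of the tray's grip blade, 56 mm above the tray's underside; same axes as the tray (squeeze along y).
- ball_pocket (a point): Centre of the floor of the pocket that holds the ball, 47 mm along the tray's +x from its middle and 6 mm above its underside; the other pocket is empty.
- ball_center (a point): Centre of the bright steel grinding ball, 20 mm diameter, 33 g, free to roll in its pocket: the centre lies 10 mm above the pocket floor and at most about 14 mm off the pocket's middle.
- tin: Bystander: round cream-coloured lidded tin, 64 mm across, 48 mm tall, loose. Origin under its centre.
- vial: Bystander: glass vial with black cap, 25 mm across, 60 mm tall, loose. Origin under its centre.
- brass_weight: Bystander: small brass knobbed weight, 25 mm across, 22 mm tall, loose. Origin under its centre.
Mind the look-alikes: they are no part of the job. There is more than one size of the mat; the job needs the larger.

How it is judged (in metres and radians):
On the way, in this order (a step that is already met when the one before it is completed fails the run):
1. the cup stands upright in the middle of the mat, let go (angle between cup's own z axis and vertical below 0.1 rad and height (world z) of cup below 0.008 m and horizontal distance between cup and mat below 0.015 m and contact force between the fingers and cup below 0.1 N and linear speed of cup below 0.03 m/s), for 0.2 s.
2. the tray is lifted off the worktop by the fingers, ball in its pocket (height (world z) of tray above 0.03 m and contact force between the fingers and tray above 1 N and distance between ball_center and ball_pocket below 0.022 m), for 0.2 s.
At the end, for the whole second after the job is handed in: Cup upright in the middle of the mat (centre within 15 mm), untouched; tray held by the fingers, underside 70 to 200 mm above the worktop (cup rim at 65), level within 0.12 rad, still, not touching the cup, the ball's pocket within 15 mm horizontally of the cup's middle, ball in it (angle between cup's own z axis and vertical below 0.1 rad and height (world z) of cup below 0.008 m and horizontal distance between cup and mat below 0.015 m and contact force between each of the arm, the fingers, tray and cup below 0.1 N and contact force between the fingers and tray above 1 N and height (world z) of tray between 0.07 and 0.2 m and angle between tray's own z axis and vertical below 0.12 rad and linear speed of tray below 0.03 m/s and angular speed of tray below 0.2 rad/s and horizontal distance between ball_pocket and cup below 0.015 m and distance between ball_center and ball_pocket below 0.022 m); the arm keeps its last pose, push and grip.
It fails at once if the tray is tipped more than 0.4 rad (angle between tray's own z axis and vertical above 0.4 rad).
It fails at once if the ball leaves its pocket (distance between ball_center and ball_pocket above 0.026 m).
It fails at once if the tin, the vial or the brass weight is moved more than 30 mm (distance of any of tin, vial, brass_weight from where it was at the start of the episode above 0.03 m).
It also fails if it takes over 72 s, if anything falls off the work surface, if the arm or the gripper's body presses on something with over 40 N, if the wrist force passes 120 N, or if a joint passes its speed limit or range.

## Working session

There is one attempt and no reset: what is moved stays moved. The work goes in short steps, Python scripts to look and compute and a shell command to move; the robot and the scene stay as the last step left them, time stands still between calls to the robot, and variables do not carry over. Pictures are saved under pics/ and viewed, at most 10 in all, crops included, and the job is handed in when it is done.

```bash
mkdir -p pics && cat > h.py <<'E'
import numpy as np, cv2
from cell import manip
def snap(n):
    c=manip.camera(n); np.savez(f'{n}.npz',**c); return c
def cloud(c):
    K=c["camera_matrix"];z=c["range_z"].astype(float);v,u=np.indices(z.shape)
    p=np.stack([(u-K[0,2])/K[0,0]*z,(v-K[1,2])/K[1,1]*z,z],-1)
    w=p@c["T"][:3,:3].T+c["T"][:3,3]; w[z==0]=np.nan; return w
E
python3 - <<'E'
from h import *
s=manip.read_state();print({k:np.round(v,3) for k,v in s.items()})
a=snap("top");b=snap("scene")
cv2.imwrite('pics/top.png',a["color"][:,:,::-1]);cv2.imwrite('pics/scene.png',b["color"][:,:,::-1])
print(a["T"],b["T"])
E
```

```text
{'clock': np.float64(0.0), 'joints': array([ 1.133,  0.3  ,  1.522, -0.   ,  1.321, -0.067]), 'qd': array([-0.001, -0.001,  0.   ,  0.001, -0.001,  0.001]), 'effort': array([ 1.0000e-03, -5.3181e+01, -3.5273e+01,  7.1000e-02,  2.4000e-02,
       -0.0000e+00]), 'eef_pos': array([199.194, 512.391, 204.881]), 'eef_rot': array([-3.14 , -0.   ,  2.771]), 'wrist_force': array([ 0.246,  0.6  , -0.038]), 'moment': array([0.044, 0.021, 0.042]), 'finger_force': np.float64(0.0), 'finger_gap': np.float64(94.244)}
[[ 2.39585939e-02 -9.82902359e-01  1.82562151e-01  4.15796052e+02]
 [-9.99617412e-01 -2.10288646e-02  1.79670707e-02 -1.05164610e+02]
 [-1.38208015e-02 -1.82922770e-01 -9.83030135e-01  1.07787511e+03]
 [ 0.00000000e+00  0.00000000e+00  0.00000000e+00  1.00000000e+00]] [[ 7.63638082e-01 -3.57582145e-01  5.37579658e-01 -1.05337892e+02]
 [-6.45221926e-01 -4.52775684e-01  6.15372120e-01 -9.55784420e+02]
 [ 2.33569144e-02 -8.16779768e-01 -5.76476595e-01  8.46621327e+02]
 [ 0.00000000e+00  0.00000000e+00  0.00000000e+00  1.00000000e+00]]
```

View pics/top.png

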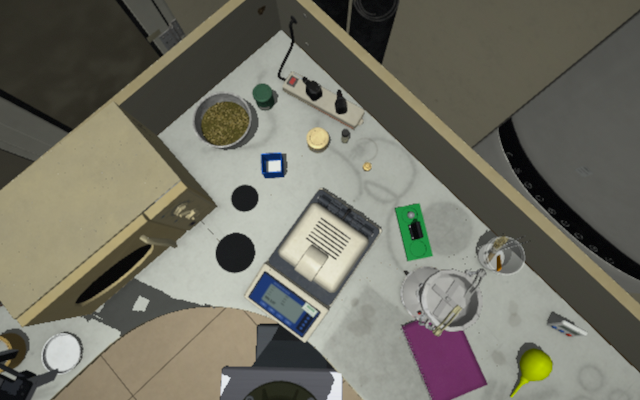

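View pics/scene.png

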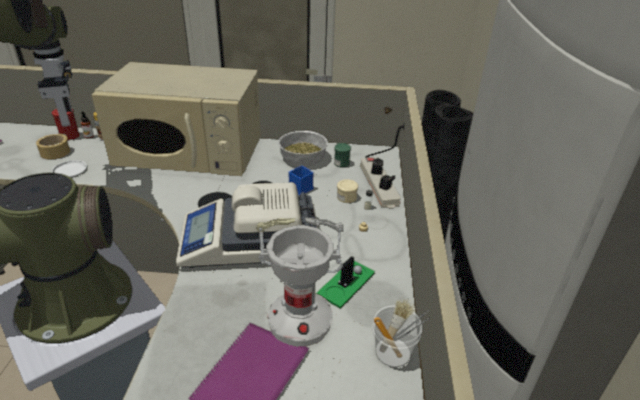

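The top view shows the cup at about (273,165), the larger mat at (235,252) and the tray at (412,232) with its grip at (416,231). The mill is at (440,300), the tin at (317,138), the vial at (346,135) and the weight at (367,167). The scene view agrees. Next I'll measure.

```bash
cat > m.py <<'E'
from h import *
c=dict(np.load('top.npz'));w=cloud(c);rgb=c["color"];hsv=cv2.cvtColor(rgb,cv2.COLOR_RGB2HSV).astype(int)
def roi(u0,u1,v0,v1):
    m=np.zeros(rgb.shape[:2],bool);m[v0:v1,u0:u1]=1;return m
def rect(P):
    r=cv2.minAreaRect(P[:,:2].astype(np.float32));return np.round(r[0],1),np.round(r[1],1),round(r[2],1)
Z=w[...,2]
H,S,V=hsv[...,0],hsv[...,1],hsv[...,2]
m=roi(255,295,145,185)&(Z>50);print('cup rim',rect(w[m]),np.nanmedian(Z[m]),m.sum())
m=roi(205,265,225,280)&(V<60)&(Z<10);print('mat',rect(w[m]),np.nanmedian(Z[m]),cv2.minEnclosingCircle(w[m][:,:2].astype(np.float32)))
m=roi(225,262,180,215)&(V<60)&(Z<10);print('smallmat',rect(w[m]))
m=roi(390,440,195,270)&(H>45)&(H<80)&(S>120);print('tray',rect(w[m]),np.nanmedian(Z[m]),m.sum())
m=roi(390,440,195,265)&(Z>60)&(Z<90);print('blade',rect(w[m]),np.nanmax(Z[m]),m.sum())
m=roi(390,440,195,265)&(S<60)&(V>60)&(Z<40)&(Z>-5)
for n,r in dict(tin=(303,332,123,153),vial=(338,354,126,145),wt=(360,374,158,175)).items():
    m=roi(*r)&(Z>10);print(n,rect(w[m]),np.nanmax(Z[m]))
for n,r in dict(mill=(395,480,262,335),ana=(245,385,185,340),micro=(0,216,100,320)).items():
    m=roi(*r)&(Z>20);P=w[m];print(n,rect(P),P.max(0),P.min(0))
    print(cv2.boxPoints(cv2.minAreaRect(P[:,:2].astype(np.float32))).round())
big=cv2.resize(rgb[190:275,380:450],None,fx=7,fy=7,interpolation=cv2.INTER_CUBIC);cv2.imwrite('pics/tray.png',big[:,:,::-1])
E
python3 m.py
```

```text
cup rim (array([696.7,  43.5]), array([57.6, 56.1]), 5.4) 59.415655646947926 130
mat (array([452.1, 141.3]), array([103.3, 105.1]), 45.4) 2.477767939692285 ((452.1844482421875, 141.13662719726562), 53.68977737426758)
smallmat (array([606.6, 123.6]), array([73., 72.]), 47.0)
tray (array([ 520.6, -351.1]), array([149. ,  67.8]), 13.3) 8.494638952290302 1127
blade (array([ 521. , -352.5]), array([43. , 12.2]), 12.3) 79.87360702854073 98
tin (array([774.6, -80.9]), array([62.2, 59.4]), 1.1) 52.49460087488569
vial (array([ 800.5, -163.3]), array([22.9, 52.1]), 70.5) 61.052506767668206
wt (array([ 705., -224.]), array([22.7, 20.1]), 68.9) 23.78530313262604
mill (array([ 357. , -374.3]), array([129. , 140.9]), 88.2) [ 426.91004621 -309.91668512  293.20748233] [ 286.16986264 -439.68172763   20.22028505]
[[ 285. -437.]
 [ 425. -441.]
 [ 429. -312.]
 [ 289. -308.]]
ana (array([429.5, -77. ]), array([205.3, 357.4]), 56.0) [629.8695342  101.06903312 169.18734973] [ 232.68395948 -258.99079865   28.45110708]
[[ 224.  -62.]
 [ 520. -262.]
 [ 635.  -92.]
 [ 339.  108.]]
micro (array([572.9, 473.9]), array([422.9, 782.4]), 36.7) [890.94731896 762.65833787 359.02077337] [281.75782057 194.11696561  20.02311791]
[[169. 661.]
 [637.  34.]
 [976. 287.]
 [508. 914.]]
```

View pics/tray.png

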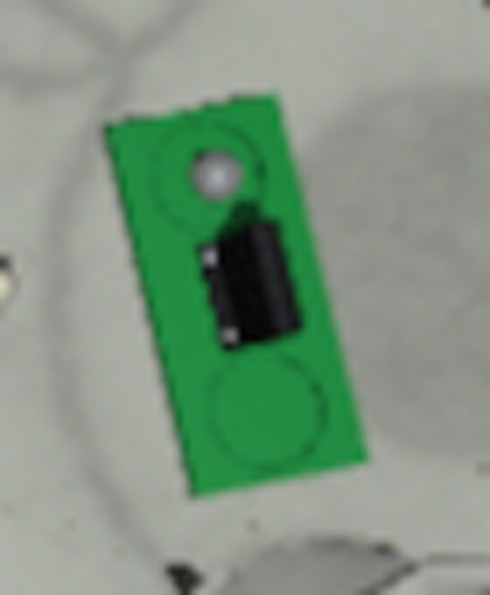

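The crop shows the ball in the far (+x world) pocket, at about crop pixel (217,175), and the other pocket empty. So the tray sits near (521,-351) with yaw about +13°. Next I'll map the heights around the mat channel.

```bash
python3 - <<'E'
from h import *
P=np.concatenate([cloud(dict(np.load(f'{n}.npz'))).reshape(-1,3) for n in('top','scene')]);P=P[~np.isnan(P[:,0])]
M=np.array([452,141])
d=P[:,:2]-M;r=np.hypot(*d.T);a=np.degrees(np.arctan2(d[:,1],d[:,0]))%360
print('ang: nearest r with z>15,70,100,130,170,230')
for k in range(0,360,15):
    q=abs((a-k+180)%360-180)<7.5
    print(k,[int(r[q&(P[:,2]>h)&(P[:,2]<450)].min(initial=999)) for h in(15,70,100,130,170,230)])
s=0.75
im=np.zeros((540,640),np.float32)
u=((420-P[:,1])*s).astype(int);v=((860-P[:,0])*s).astype(int)
ok=(u>=0)&(u<640)&(v>=0)&(v<540);np.maximum.at(im,(v[ok],u[ok]),P[ok,2].clip(0,400))
im=cv2.dilate(im,np.ones((3,3)))
col=cv2.applyColorMap((im/400*255).astype(np.uint8),cv2.COLORMAP_TURBO)
for x in range(200,860,100):cv2.putText(col,str(x),(0,int((860-x)*s)),0,.4,(255,255,255));cv2.line(col,(0,int((860-x)*s)),(640,int((860-x)*s)),(90,90,90))
for y in range(-400,420,100):cv2.putText(col,str(y),(int((420-y)*s),12),0,.4,(255,255,255));cv2.line(col,(int((420-y)*s),0),(int((420-y)*s),540),(90,90,90))
cv2.circle(col,(int((420-141)*s),int((860-452)*s)),int(55*s),(255,255,255))
cv2.imwrite('pics/map.png',col)
for (x,y) in [(500,200),(550,150),(600,100),(560,20),(500,20),(450,20),(400,0),(450,-50),(500,-100),(350,50),(560,-60)]:
    q=np.hypot(P[:,0]-x,P[:,1]-y)<12;print((x,y),P[q,2].max(initial=-1).round())
E
```

```text
ang: nearest r with z>15,70,100,130,170,230
0 [285, 518, 518, 524, 526, 629]
15 [287, 449, 449, 449, 451, 525]
30 [115, 115, 115, 118, 118, 124]
45 [101, 101, 101, 103, 103, 122]
60 [123, 123, 123, 125, 125, 126]
75 [126, 126, 126, 126, 132, 139]
90 [123, 123, 123, 123, 130, 164]
105 [217, 217, 217, 217, 217, 217]
120 [350, 350, 350, 350, 350, 362]
135 [373, 373, 373, 373, 373, 373]
150 [999, 999, 999, 999, 999, 999]
165 [999, 999, 999, 999, 999, 999]
180 [999, 999, 999, 999, 999, 999]
195 [111, 385, 385, 385, 385, 385]
210 [96, 354, 354, 354, 354, 356]
225 [92, 999, 999, 999, 999, 999]
240 [90, 93, 999, 999, 999, 999]
255 [93, 93, 159, 176, 464, 471]
270 [102, 108, 131, 139, 471, 502]
285 [122, 128, 143, 152, 605, 674]
300 [167, 175, 195, 203, 563, 675]
315 [290, 558, 558, 558, 558, 758]
330 [228, 486, 563, 563, 563, 639]
345 [224, 430, 605, 605, 605, 681]
(500, 200) 4.0
(550, 150) 4.0
(600, 100) 5.0
(560, 20) 2.0
(500, 20) 5.0
(450, 20) 103.0
(400, 0) 85.0
(450, -50) 167.0
(500, -100) 143.0
(350, 50) 63.0
(560, -60) 137.0
```

View pics/map.png

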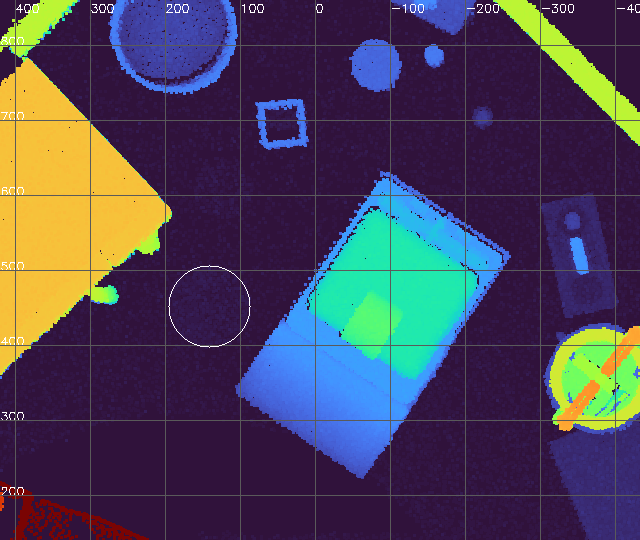

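The map shows the mat channel running at about -40°, with the microwave at least 100 mm from the mat centre and the low edge of the analyser about 90 mm away. I'll place the cup with the fingers closing along the channel. First I move away from the microwave and turn to match the cup.

```bash
cat > d.py <<'E'
import sys
from h import *
from scipy.spatial.transform import Rotation as R
# usage: d.py x y z yang [n]: shift in tool axes (units of 4cm) with present orientation, then turn about tool axes (units of pi)
x,y,z,ya=map(float,sys.argv[1:5]);s=manip.read_state()
A=R.from_euler('xyz',s['eef_rot']);d=np.array([x,y,z])-s['eef_pos']
B=R.from_euler('xyz',[np.pi,0,np.radians(ya+90)])
t=A.inv().apply(d)/40;k=(A.inv()*B).as_rotvec()/np.pi
y0=A.apply([0,1,0]);print('pos',s['eef_pos'].round(1),'yang',np.degrees(np.arctan2(y0[1],y0[0])).round(1),'t',s['clock'],'q',s['joints'].round(2))
print('shift',t.round(3),'rows@30mm',np.linalg.norm(t)*40/30,'turn',k.round(4),'shift after turn',(B.inv().apply(d)/40).round(3))
E
python3 -m creep '-.49 -.56 -.09 0 0 0;-.49 -.56 -.09 0 0 0;-.49 -.56 -.09 0 0 0;-.49 -.56 -.09 0 0 0;-.49 -.56 -.09 0 0 0;-.49 -.56 -.09 0 0 0;-.49 -.56 -.09 0 0 0;-.49 -.56 -.09 0 0 0;-.49 -.56 -.09 0 0 0;-.49 -.56 -.09 0 0 0;-.49 -.56 -.09 0 0 0;-.49 -.56 -.09 0 0 0;-.49 -.56 -.09 0 0 0;0 0 0 0 0 .05;0 0 0 0 0 .05;0 0 0 0 0 .05;0 0 0 0 0 .05;0 0 0 0 0 .05;0 0 0 0 0 .05;0 0 0 0 0 .05' 0
python3 d.py 697 43.5 200 5.4
```

```text
clock: 2.6
eef_pos: [331.1, 148.8, 252.0]
eef_rot: [-3.141, 0.0, 1.666]
wrist_force: [-1.0, -0.7, 0.0]
finger_gap: 94.1
finger_force: 0.0
pos [331.1 148.8 252. ] yang 5.5 t 2.6 q [ 0.32 -0.17  1.91 -0.    1.4   0.23]
shift [-3.491  8.856  1.298] rows@30mm 12.809726015856656 turn [-0.0001  0.      0.0003] shift after turn [-3.482  8.859  1.301]
```

```bash
python3 -m creep '-.268 .681 .1 0 0 0;-.268 .681 .1 0 0 0;-.268 .681 .1 0 0 0;-.268 .681 .1 0 0 0;-.268 .681 .1 0 0 0;-.268 .681 .1 0 0 0;-.268 .681 .1 0 0 0;-.268 .681 .1 0 0 0;-.268 .681 .1 0 0 0;-.268 .681 .1 0 0 0;-.268 .681 .1 0 0 0;-.268 .681 .1 0 0 0;-.268 .681 .1 0 0 0;0 0 0 0 0 0'
python3 - <<'E'
from h import *
c=snap("wrist");cv2.imwrite('pics/w1.png',c["color"][:,:,::-1]);w=cloud(c)
m=(abs(w[...,2]-60)<12)&(np.hypot(w[...,0]-697,w[...,1]-43)<50)
r=cv2.minAreaRect(w[m][:,:2].astype(np.float32));print(r,m.sum(),np.median(w[m][:,2]))
E
python3 d.py 697 43.5 62 5.4
```

```text
clock: 4.35
eef_pos: [698.0, 45.1, 198.3]
eef_rot: [-3.139, -0.0, 1.67]
wrist_force: [-0.5, -0.2, -0.2]
finger_gap: 94.0
finger_force: 0.0
((696.477294921875, 44.854339599609375), (55.744693756103516, 56.2176399230957), 4.873590469360352) 1071 60.50914840270764
pos [697.4  45.6 199. ] yang 5.7 t 4.4 q [ 0.01  0.65  1.02  0.    1.47 -0.09]
shift [-0.051 -0.009  3.424] rows@30mm 4.5664545676975425 turn [-0.0006 -0.0001  0.0018] shift after turn [-0.051 -0.015  3.424]
```

View pics/w1.png

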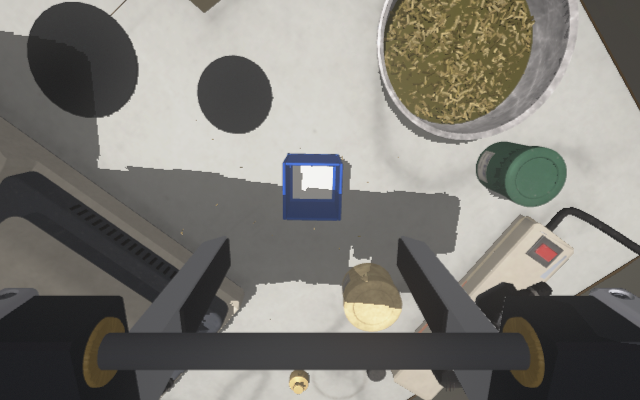

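The wrist view shows the cup at about (313,187), square to the fingers and clear of the tin at (372,297). I'll lower and grip it.

```bash
python3 -m creep '0 -.03 .72 0 0 0;0 0 .72 0 0 0;0 0 .72 0 0 0;0 0 .72 0 0 0;0 0 .72 0 0 0;0 0 .72 0 0 0;0 0 0 0 0 0;0 0 0 0 0 0'
python3 -m creep '0 0 0 0 0 0;0 0 0 0 0 0;0 0 0 0 0 0;0 0 0 0 0 0;0 0 0 0 0 0;0 0 0 0 0 0;0 0 0 0 0 0;0 0 0 0 0 0' 1 20
python3 d.py 452 141 26 -40
```

```text
clock: 5.4
eef_pos: [696.8, 45.8, 29.3]
eef_rot: [3.14, 0.0, 1.671]
wrist_force: [0.4, -0.1, 0.2]
finger_gap: 94.3
finger_force: 0.0
clock: 6.4
eef_pos: [696.4, 45.6, 27.5]
eef_rot: [3.142, 0.0, 1.671]
wrist_force: [-1.3, -0.8, 1.5]
finger_gap: 56.0
finger_force: 19.9
pos [696.4  45.6  27.5] yang 5.8 t 6.4 q [ 0.01  0.8   1.19 -0.    1.15 -0.09]
shift [ 2.986 -5.84   0.037] rows@30mm 8.745842744561543 turn [ 0.     -0.      0.2542] shift after turn [-2.101 -6.214  0.038]
```

```bash
python3 -m creep '0 0 -.5 0 0 0;0 0 -.5 0 0 0;0 0 -.5 0 0 0;0 0 -.5 0 0 0;0 0 0 0 0 .0424;0 0 0 0 0 .0424;0 0 0 0 0 .0424;0 0 0 0 0 .0424;0 0 0 0 0 .0424;0 0 0 0 0 .0424;-.21 -.62 0 0 0 0;-.21 -.62 0 0 0 0;-.21 -.62 0 0 0 0;-.21 -.62 0 0 0 0;-.21 -.62 0 0 0 0;-.21 -.62 0 0 0 0;-.21 -.62 0 0 0 0;-.21 -.62 0 0 0 0;-.21 -.62 0 0 0 0;-.21 -.62 0 0 0 0'
python3 -m creep '0 0 0 0 0 0;0 0 0 0 0 0'; python3 d.py 452 141 31.5 -40
```

```text
clock: 8.9
eef_pos: [451.9, 141.1, 108.4]
eef_rot: [3.141, -0.001, 0.872]
wrist_force: [1.2, 1.0, -0.2]
finger_gap: 56.0
finger_force: 19.9
clock: 9.15
eef_pos: [453.3, 140.7, 108.1]
eef_rot: [3.141, -0.001, 0.872]
wrist_force: [0.1, -0.2, -0.9]
finger_gap: 55.7
finger_force: 19.9
pos [453.3 140.7 108.1] yang -40.0 t 9.15 q [ 0.22  0.24  1.84 -0.    1.06  0.92]
shift [-0.017 -0.03   1.915] rows@30mm 2.5542586064949924 turn [ 0.0002 -0.0003 -0.0002] shift after turn [-0.015 -0.028  1.915]
```

```bash
python3 -m creep '0 0 .5 0 0 0;0 0 .5 0 0 0;0 0 .5 0 0 0;0 0 .25 0 0 0;0 0 .1 0 0 0;0 0 .05 0 0 0;0 0 0 0 0 0;0 0 0 0 0 0'
python3 -m creep '0 0 0 0 0 0;0 0 0 0 0 0;0 0 0 0 0 0;0 0 0 0 0 0;0 0 0 0 0 0;0 0 0 0 0 0' 0
python3 -m creep '0 0 -.3 0 0 0;0 0 -.5 0 0 0;0 0 -.7 0 0 0;0 0 -.7 0 0 0;0 0 -.7 0 0 0;0 0 -.7 0 0 0;0 0 -.7 0 0 0;0 0 -.7 0 0 0;0 0 0 0 0 0'
python3 - <<'E'
from h import *
c=snap("top");cv2.imwrite('pics/t2.png',c["color"][:,:,::-1]);w=cloud(c)
c2=snap("wrist");w2=cloud(c2)
for q in(w,w2):
    m=(abs(q[...,2]-64)<9)&(np.hypot(q[...,0]-452,q[...,1]-141)<50)
    if m.sum()>20:print(cv2.minAreaRect(q[m][:,:2].astype(np.float32)),m.sum(),np.median(q[m][:,2]))
q=w2;m=(q[...,2]<8)&(c2["color"].max(-1)<60)&(np.hypot(q[...,0]-452,q[...,1]-141)<75)
print(cv2.minEnclosingCircle(q[m][:,:2].astype(np.float32)),m.sum())
cv2.imwrite('pics/w2.png',c2["color"][:,:,::-1])
E
python3 d.py 520.8 -351.5 300 103
```

```text
clock: 10.15
eef_pos: [452.7, 140.9, 31.8]
eef_rot: [3.141, -0.001, 0.872]
wrist_force: [0.2, 0.6, -1.5]
finger_gap: 56.0
finger_force: 19.9
clock: 10.9
eef_pos: [452.5, 140.8, 31.5]
eef_rot: [3.142, 0.0, 0.872]
wrist_force: [0.3, -0.3, -0.3]
finger_gap: 93.6
finger_force: 0.0
clock: 12.02
eef_pos: [453.0, 141.0, 233.8]
eef_rot: [3.139, -0.003, 0.872]
wrist_force: [0.7, -0.3, -0.3]
finger_gap: 93.3
finger_force: 0.0
((452.8697814941406, 138.751953125), (56.43135070800781, 55.966976165771484), 48.87583923339844) 128 63.21549087434647
((452.35260009765625, 139.57168579101562), (56.623260498046875, 55.457237243652344), 49.08641052246094) 783 63.77572797466678
((475.38580322265625, 128.95816040039062), 46.25322723388672) 1155
pos [452.2 140.8 231.2] yang -40.0 t 12.125 q [ 0.22  0.11  1.69 -0.    1.34  0.92]
shift [-8.32   9.23  -1.718] rows@30mm 16.7253704680896 turn [-0.      0.     -0.7946] shift after turn [  1.097 -12.377  -1.719]
```

View pics/w2.png

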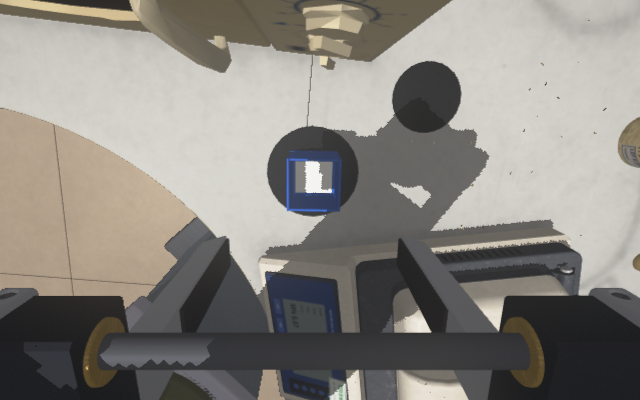

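The picture shows the cup upright in the middle of the larger mat, with the cup at (314,181) and the mat at (312,171). It measures within about 2 mm of the centre. Before going for the tray I'll estimate the forearm height near the mill with a small link fit.

```bash
python3 - <<'E'
from h import *
from scipy.optimize import least_squares
D=[(.3,1.521,550,205.4),(-.17,1.91,363,252),(.65,1.02,699,199),(.8,1.19,698,27.5),(.24,1.84,474.6,108.1),(.11,1.69,473.6,231.2)]
f=lambda p:np.ravel([(p[0]+p[1]*np.sin(a)+p[2]*np.sin(a+b)-r,p[3]+p[1]*np.cos(a)+p[2]*np.cos(a+b)-z) for a,b,r,z in D])
s=least_squares(f,[0,420,400,0]);p=s.x;print(p,abs(s.fun).max())
g=lambda q,r,z:[p[0]+p[1]*np.sin(q[0])+p[2]*np.sin(q[0]+q[1])-r,p[3]+p[1]*np.cos(q[0])+p[2]*np.cos(q[0]+q[1])-z]
for z in(38,130,260):
    q=least_squares(g,[.6,1.4],args=(628,z)).x;print(z,q,'forearm slope deg down',np.degrees(q.sum())-90)
# arm surfaces now, seen by cameras: heights along the arm's radial plane
for n in("top","scene"):
    w=cloud(dict(snap(n))).reshape(-1,3);w=w[(w[:,2]>260)]
    a=np.array([np.cos(.3),np.sin(.3)]);r=w[:,:2]@a;l=w[:,:2]@[-a[1],a[0]]
    for R in range(0,600,50):
        k=(abs(r-R)<12)&(abs(l)<130);print(n,R,k.sum(),w[k,2].min(initial=9999).round(),w[k,2].max(initial=0).round(),l[k].min(initial=999).round(),l[k].max(initial=-999).round())
E
```

```text
[ -0.92968432 421.62511615 438.94244983 -89.11904255] 7.983572358091351
38 [0.62384627 1.45905539] forearm slope deg down 29.341474592078043
130 [0.53311708 1.37191993] forearm slope deg down 19.15058003581406
260 [0.46963164 1.16239285] forearm slope deg down 3.508115570982838
top 0 0 9999.0 0.0 999.0 -999.0
top 50 0 9999.0 0.0 999.0 -999.0
top 100 0 9999.0 0.0 999.0 -999.0
top 150 0 9999.0 0.0 999.0 -999.0
top 200 0 9999.0 0.0 999.0 -999.0
top 250 155 533.0 601.0 -51.0 -42.0
top 300 2526 525.0 614.0 -49.0 75.0
top 350 1918 498.0 595.0 -52.0 64.0
top 400 1515 478.0 576.0 -51.0 61.0
top 450 2091 341.0 551.0 -60.0 89.0
top 500 1284 330.0 542.0 -91.0 53.0
top 550 47 367.0 373.0 -63.0 -38.0
scene 0 1190 260.0 614.0 -117.0 123.0
scene 50 2212 260.0 653.0 -116.0 120.0
scene 100 1070 294.0 645.0 -56.0 119.0
scene 150 620 548.0 634.0 -48.0 -4.0
scene 200 579 528.0 625.0 -50.0 6.0
scene 250 508 511.0 615.0 -53.0 -10.0
scene 300 467 492.0 605.0 -51.0 -4.0
scene 350 555 470.0 592.0 -55.0 31.0
scene 400 458 328.0 562.0 -53.0 65.0
scene 450 1260 261.0 547.0 -61.0 88.0
scene 500 486 260.0 537.0 -91.0 47.0
scene 550 7 261.0 370.0 -57.0 126.0
```

```bash
python3 d.py 520.8 -351.5 260 -77
```

```text
pos [452.  140.7 230.6] yang -40.0 t 12.225 q [ 0.22  0.11  1.69 -0.    1.34  0.92]
shift [-8.317  9.232 -0.733] rows@30mm 16.596190449502757 turn [-2.000e-04  5.000e-04  2.053e-01] shift after turn [-1.093 12.377 -0.735]
```

```bash
python3 -m creep '0 0 -.35 0 0 0;0 0 -.35 0 0 0;0 0 0 0 0 .041;0 0 0 0 0 .041;0 0 0 0 0 .041;0 0 0 0 0 .041;0 0 0 0 0 .041;-.078 .884 0 0 0 0;-.078 .884 0 0 0 0;-.078 .884 0 0 0 0;-.078 .884 0 0 0 0;-.078 .884 0 0 0 0;-.078 .884 0 0 0 0;-.078 .884 0 0 0 0' 0
python3 -m creep '-.078 .884 0 0 0 0;-.078 .884 0 0 0 0;-.078 .884 0 0 0 0;-.078 .884 0 0 0 0;-.078 .884 0 0 0 0;-.078 .884 0 0 0 0;-.078 .884 0 0 0 0;0 0 0 0 0 0;0 0 0 0 0 0'
python3 - <<'E'
from h import *
c=snap("wrist");w=cloud(c);Z=w[...,2];hsv=cv2.cvtColor(c["color"],cv2.COLOR_RGB2HSV).astype(int)
cv2.imwrite('pics/w3.png',c["color"][:,:,::-1])
n=np.hypot(w[...,0]-521,w[...,1]+351)<100
for m in(n&(hsv[...,0]>45)&(hsv[...,0]<80)&(hsv[...,1]>120)&(Z<25),n&(abs(Z-74)<6)):
    print(cv2.minAreaRect(w[m][:,:2].astype(np.float32)),m.sum(),np.median(Z[m]))
E
python3 d.py 520.8 -351.5 40 -77
```

```text
clock: 13.98
eef_pos: [487.3, -106.5, 260.4]
eef_rot: [3.141, -0.001, 0.228]
wrist_force: [-0.6, -0.2, -0.1]
finger_gap: 93.8
finger_force: 0.0
clock: 15.1
eef_pos: [521.9, -350.9, 259.9]
eef_rot: [3.142, -0.0, 0.228]
wrist_force: [0.2, 0.2, 0.3]
finger_gap: 93.9
finger_force: 0.0
((520.623046875, -351.4872741699219), (148.87086486816406, 67.5703353881836), 14.150420188903809) 931 8.775124428414301
((520.7670288085938, -352.3151550292969), (43.47794723510742, 10.969085693359375), 12.984501838684082) 434 75.04348961434727
pos [ 521.9 -350.6  260. ] yang -76.9 t 15.15 q [-0.65  0.45  1.19  0.    1.5   0.69]
shift [-0.034  0.016  5.499] rows@30mm 7.332643292419855 turn [ 0.0001 -0.0001  0.0005] shift after turn [-0.033  0.017  5.499]
```

View pics/w3.png

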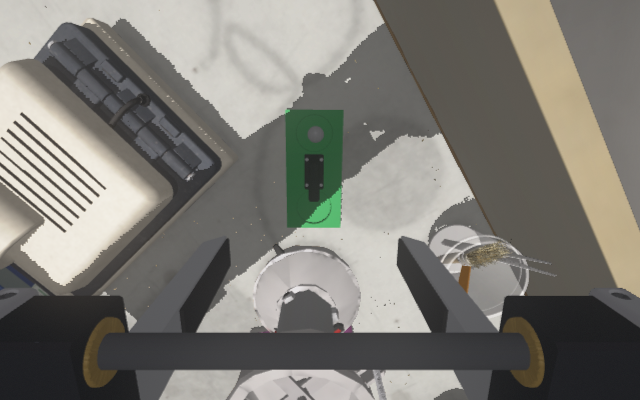

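The view shows the ball at (315,134), the blade at (314,177) and the fingers straddling it squarely. The mill is clear at (306,290). I'll lower and grip the blade.

```bash
python3 -m creep '-.034 .03 .6 0 0 0;0 0 .6 0 0 0;0 0 .6 0 0 0;0 0 .6 0 0 0;0 0 .6 0 0 0;0 0 .6 0 0 0;0 0 .6 0 0 0;0 0 .6 0 0 0;0 0 .5 0 0 0;0 0 .2 0 0 0;0 0 0 0 0 0;0 0 0 0 0 0' 0
python3 -m creep '0 0 0 0 0 0;0 0 0 0 0 0;0 0 0 0 0 0;0 0 0 0 0 0;0 0 0 0 0 0;0 0 0 0 0 0;0 0 0 0 0 0;0 0 0 0 0 0;0 0 0 0 0 0;0 0 0 0 0 0' 1 20
python3 -m creep '0 0 0 0 0 0;0 0 0 0 0 0' 1 40
python3 d.py 520.8 -351.5 210 -77
```

```text
clock: 16.65
eef_pos: [521.1, -353.0, 40.4]
eef_rot: [3.141, -0.001, 0.228]
wrist_force: [0.0, 0.1, 0.1]
finger_gap: 94.0
finger_force: 0.0
clock: 17.9
eef_pos: [520.8, -352.7, 39.5]
eef_rot: [-3.142, -0.0, 0.228]
wrist_force: [-0.3, 0.6, 0.5]
finger_gap: 12.2
finger_force: 20.0
clock: 18.15
eef_pos: [520.7, -352.7, 39.4]
eef_rot: [-3.142, 0.0, 0.228]
wrist_force: [0.3, 0.7, -0.2]
finger_gap: 11.7
finger_force: 40.0
pos [ 520.7 -352.7   39.4] yang -76.9 t 18.15 q [-0.65  0.64  1.43  0.    1.07  0.69]
shift [ 0.008 -0.03  -4.264] rows@30mm 5.685743772283685 turn [-0.      0.      0.0004] shift after turn [ 0.008 -0.03  -4.264]
```

```bash
python3 -m creep '0 0 -.05 0 0 0;0 0 -.1 0 0 0;0 0 -.15 0 0 0;0 0 -.2 0 0 0;0 0 -.25 0 0 0;0 0 -.3 0 0 0;0 0 -.3 0 0 0;0 0 -.3 0 0 0;0 0 -.3 0 0 0;0 0 -.3 0 0 0;0 0 -.3 0 0 0;0 0 -.3 0 0 0;0 0 -.3 0 0 0;0 0 -.3 0 0 0;0 0 -.3 0 0 0;0 0 -.3 0 0 0;0 0 -.25 0 0 0;0 0 -.2 0 0 0;0 0 -.15 0 0 0;0 0 -.1 0 0 0' 
python3 -m creep '0 0 -.1 0 0 0;0 0 -.1 0 0 0;0 0 -.1 0 0 0;0 0 -.05 0 0 0;0 0 0 0 0 0;0 0 0 0 0 0'
cat > tr.py <<'E'
from h import *
# tray plate as seen: green points, plane fit, blob of ball
import sys
ax,ay,R=map(float,sys.argv[1:4])
for n in sys.argv[4:]:
    c=snap(n);w=cloud(c);Z=w[...,2];hsv=cv2.cvtColor(c["color"],cv2.COLOR_RGB2HSV).astype(int)
    m=(hsv[...,0]>45)&(hsv[...,0]<80)&(hsv[...,1]>120)&(np.hypot(w[...,0]-ax,w[...,1]-ay)<R)&(Z>30)
    P=w[m]
    if len(P)<50: print(n,'few');continue
    A=np.c_[P[:,:2]-[ax,ay],np.ones(len(P))];k=np.linalg.lstsq(A,P[:,2],rcond=None)[0]
    r=A@k-P[:,2];A=A[abs(r)<4];k=np.linalg.lstsq(A,P[abs(r)<4,2],rcond=None)[0]
    print(n,len(P),'rect',cv2.minAreaRect(P[:,:2].astype(np.float32)),'slope',k[:2].round(3),'top z',k[2].round(1))
    cv2.imwrite(f'pics/{n}_tr.png',c["color"][:,:,::-1])
E
python3 tr.py 521 -352 100 top wrist
python3 d.py 422 103.5 240 -40
```

```text
clock: 20.65
eef_pos: [520.7, -352.7, 229.7]
eef_rot: [-3.142, 0.0, 0.228]
wrist_force: [0.1, -0.7, -1.9]
finger_gap: 11.6
finger_force: 40.0
clock: 21.4
eef_pos: [520.7, -352.7, 243.3]
eef_rot: [-3.141, 0.0, 0.228]
wrist_force: [0.1, 0.7, -2.1]
finger_gap: 11.5
finger_force: 40.0
top 291 rect ((569.62841796875, -317.01861572265625), (41.57563018798828, 120.18104553222656), 32.212440490722656) slope [-1.334 -0.077] top z 297.0
wrist 7489 rect ((520.090576171875, -353.0022277832031), (150.4857635498047, 69.20447540283203), 13.24785041809082) slope [-0.027  0.022] top z 212.3
pos [ 520.7 -352.7  243.3] yang -76.9 t 21.5 q [-0.65  0.46  1.22  0.    1.47  0.69]
shift [  0.174 -11.668   0.085] rows@30mm 15.559522767884658 turn [-1.000e-04  0.000e+00 -2.052e-01] shift after turn [ 7.151 -9.222  0.082]
```

The tray is up, level within about 0.03 rad, and square in the fingers. I'll carry it slowly over the analyser.

```bash
python3 -m creep '0 -.05 0 0 0 0;0 -.1 0 0 0 0;0 -.15 0 0 0 0;0 -.2 0 0 0 0;0 -.25 0 0 0 0;0 -.3 0 0 0 0;.005 -.35 0 0 0 0;.005 -.35 0 0 0 0;.005 -.35 0 0 0 0;.005 -.35 0 0 0 0;.005 -.35 0 0 0 0;.005 -.35 0 0 0 0;.005 -.35 0 0 0 0;.005 -.35 0 0 0 0;.005 -.35 0 0 0 0;.005 -.35 0 0 0 0;.005 -.35 0 0 0 0;.005 -.35 0 0 0 0;.005 -.35 0 0 0 0;.005 -.35 0 0 0 0'
python3 -m creep '.005 -.35 0 0 0 0;.005 -.35 0 0 0 0;.005 -.35 0 0 0 0;.005 -.35 0 0 0 0;.005 -.35 0 0 0 0;.005 -.35 0 0 0 0;.005 -.35 0 0 0 0;.005 -.35 0 0 0 0;.005 -.35 0 0 0 0;.005 -.35 0 0 0 0;.005 -.35 0 0 0 0;.005 -.35 0 0 0 0;.005 -.35 0 0 0 0;0 -.3 0 0 0 0;0 -.25 0 0 0 0;0 -.2 0 0 0 0;0 -.15 0 0 0 0;0 -.1 0 0 0 0;0 -.05 0 0 0 0;0 0 0 0 0 0'
python3 d.py 422 103.5 240 -40
```

```text
clock: 24.0
eef_pos: [469.5, -119.4, 243.5]
eef_rot: [3.142, -0.0, 0.228]
wrist_force: [-0.4, -1.2, -2.6]
finger_gap: 11.5
finger_force: 40.0
clock: 26.5
eef_pos: [421.6, 98.5, 243.4]
eef_rot: [3.142, 0.0, 0.228]
wrist_force: [0.4, 0.7, -2.4]
finger_gap: 12.0
finger_force: 40.0
pos [421.6  98.5 243.4] yang -76.9 t 26.5 q [ 0.14  0.    1.77 -0.    1.37  1.49]
shift [ 0.038 -0.119  0.086] rows@30mm 0.20254537073546328 turn [-0.      0.     -0.2052] shift after turn [ 0.102 -0.073  0.086]
```

```bash
python3 -m creep '0 0 0 0 0 -.004;0 0 0 0 0 -.008;0 0 0 0 0 -.012;0 0 0 0 0 -.015;0 0 0 0 0 -.015;0 0 0 0 0 -.015;0 0 0 0 0 -.015;0 0 0 0 0 -.015;0 0 0 0 0 -.015;0 0 0 0 0 -.015;0 0 0 0 0 -.015;0 0 0 0 0 -.015;0 0 0 0 0 -.015;0 0 0 0 0 -.012;0 0 0 0 0 -.009;0 0 0 0 0 -.006;0 0 0 0 0 -.004;.1 -.07 0 0 0 0;0 0 0 0 0 0'
python3 tr.py 422 103.5 100 wrist top; python3 d.py 422 103.5 160 -40
```

```text
clock: 28.88
eef_pos: [422.0, 103.7, 243.4]
eef_rot: [-3.141, 0.0, 0.872]
wrist_force: [0.2, 0.1, -2.4]
finger_gap: 11.8
finger_force: 40.0
wrist 10292 rect ((421.9183349609375, 103.78318786621094), (149.25247192382812, 70.02220153808594), 50.0831298828125) slope [ 0.004 -0.015] top z 212.6
top 1040 rect ((420.52490234375, 71.11410522460938), (139.2149658203125, 87.13835144042969), 9.27474594116211) slope [ 0.321 -0.396] top z 210.4
pos [422.  103.5 243.4] yang -40.0 t 28.975 q [ 0.16  0.01  1.77 -0.    1.37  0.85]
shift [ 0.    -0.     2.086] rows@30mm 2.7809163892225786 turn [-0.      0.     -0.0002] shift after turn [ 0.    -0.     2.086]
```

View pics/wrist_tr.png

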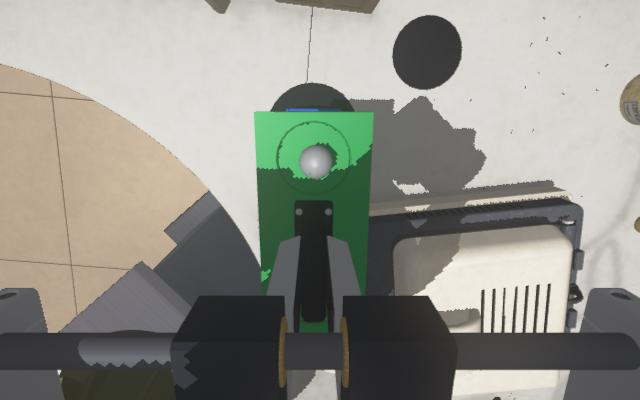

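The view shows the ball at (316,161) in its pocket. The tray is level at (421.9,103.8) with yaw 50°, which puts the pocket at about (452,140), right over the cup. I'll lower it gently to an underside height of about 120 mm.

```bash
python3 -m creep '0 0 .05 0 0 0;0 0 .1 0 0 0;0 0 .15 0 0 0;0 0 .2 0 0 0;0 0 .2 0 0 0;0 0 .2 0 0 0;0 0 .2 0 0 0;0 0 .2 0 0 0;0 0 .2 0 0 0;0 0 .2 0 0 0;0 0 .15 0 0 0;0 0 .1 0 0 0;0 0 .08 0 0 0;0 0 .05 0 0 0;0 0 0 0 0 0;0 0 0 0 0 0;0 0 0 0 0 0;0 0 0 0 0 0;0 0 0 0 0 0;0 0 0 0 0 0'
python3 tr.py 422 103.5 100 wrist; python3 d.py 422 103.5 160 -40
python3 - <<'E'
from h import *
c=snap("scene");u,v=(np.array([0,0]));K=c["camera_matrix"]
p=np.linalg.inv(c["T"])@[452,140,100,1];q=K@p[:3];u,v=(q[:2]/q[2]).astype(int);print(u,v)
cv2.imwrite('pics/s9.png',cv2.resize(c["color"][max(v-70,0):v+70,max(u-90,0):u+90,::-1],None,fx=4,fy=4,interpolation=cv2.INTER_CUBIC))
E
```

```text
clock: 31.48
eef_pos: [422.0, 103.4, 160.3]
eef_rot: [-3.142, -0.0, 0.872]
wrist_force: [0.3, -0.1, -2.6]
finger_gap: 11.9
finger_force: 40.0
wrist 10103 rect ((418.6399841308594, 101.93759155273438), (162.3450164794922, 79.90045166015625), 44.08782958984375) slope [ 0.006 -0.015] top z 129.4
pos [422.  103.4 160.2] yang -40.0 t 31.525 q [ 0.16  0.09  1.89 -0.    1.17  0.85]
shift [ 0.002 -0.002  0.006] rows@30mm 0.008748779557992725 turn [-0.      0.     -0.0002] shift after turn [ 0.002 -0.002  0.006]
213 173
```

View pics/s9.png

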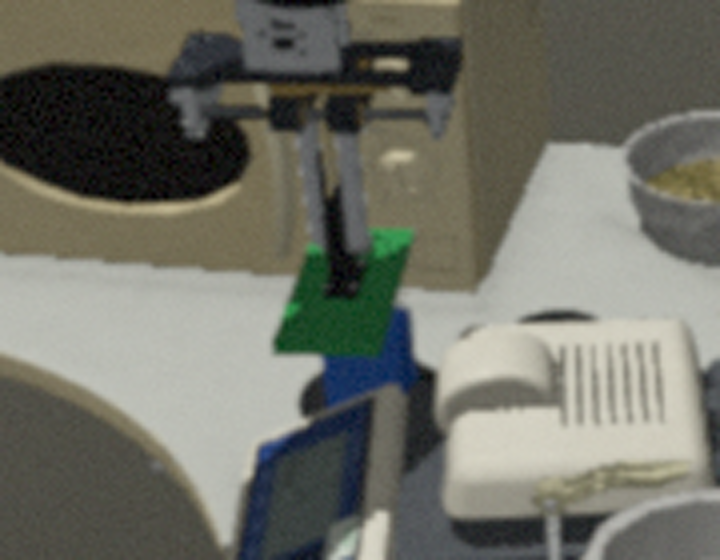

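The tray is held level and clear above the cup at (370,350), and nothing touches the analyser. Handing in.

```bash
python3 -c "
from cell import manip
print(manip.sign_off())"
```

```text
the job is handed in; nothing more can be done
None
```

I handed the job in at about 31.6 s: the cup stands upright in the middle of the larger mat, and the tray is held level and still with the ball's pocket over the cup, its underside about 120 mm up; the hand-in returned no verdict, and the ball, hidden by the grip in the last picture, was last seen in its pocket just before the final lowering.

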